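# Let the thick bar weight roll into the tray

## Robot

A 7-joint arm with a two-finger parallel gripper is mounted at the origin on the work surface. World frame = base frame: x ahead of the robot, y to its left, z up, the work surface at z = 0. Lengths are in mm, angles in rad, forces in N, time in s.
With the tool pointing down it reaches from about 425 to 950 mm from the base axis. Payload 16.7 kg.
Tool frame: the origin (TCP) lies on the centre line of the jaws, within the pads' length; the fingertips stand 14 mm ahead of it and the grasp point (between the pads) lies 5 mm behind it; z points along the fingers, y is the line along which they close (so a half turn about z gives the same grasp; the last joint's range is limited). The gripper opens to 94 mm and grips with 3 to 60 N. Pads are 16 mm wide; open, the fingers measure 119 mm over their backs; the gripper's body (75 mm by 177 mm) begins 78 mm behind the grasp point.
Start: joints at [-1.498, 0.426, 0.074, 1.606, -0.034, 1.111, -0.067], TCP at [149.157, 658.276, 219.467] pointing down, gripper open.
Joint ranges: [-2.85, 2.85], [-0.5, 2.14], [-1.23, 1.37], [0.21, 2.46], [-1.02, 4.16], [0.16, 2.05], [-2.73, 2.73]. Speed limits (rad/s): [1.89, 1.89, 2.39, 2.39, 3.01, 3.01, 3.01].

## Interface

Orientations are given as a unit quaternion [w, x, y, z].
In Python, from workcell import manip gives the robot as it stands.
- The arm moves only by the tool arm_command, never from a script. Its argument "plan" is a list of rows, each an object with "fingers": the opening, from 0 (shut) to 1 (fully open); "travel": the shift along the tool's x, y, z in mm, a list of three; "spin": the turn about the tool's z in rad. In form: [{"fingers": fingers, "travel": [tx, ty, tz], "spin": spin}, ...]. A call has 1 to 10 rows; each row is the pose to reach, as a shift and turn from the pose commanded when the call began, along the tool's axes at that moment; what a row does not reach only later rows make up. A row lasts 1/8 s, in which the tool goes at most 62.5 mm and 10.7 degrees, less where a joint would pass 70% of its speed; a pose out of reach is approached as far as the arm can. A call with a gripper value outside its range is refused whole. The fingers move at their own pace and stop on an object; "newtons" is the grip in N (left out, the last holds). Time passes only in rows, so rows that repeat a pose let the fingers close. It gives the time, the measured TCP pose, the force, the opening and the grip force at its end, in the units of the state.
- manip.sense(): the state, without advancing time (a new reading comes with each control period).
- manip.capture(name): name is "scene" or "top" or "wrist"; returns the picture (420x560x3 uint8, red, green, blue); there is no depth.
- manip.calibration(name): a dict with "K" (3x3 intrinsics, pixels), "R" (3x3) and "t" (3): a world point X has camera coordinates R X + t. Camera axes: x right, y down, z forward; pixel columns grow to the right and rows downward; lengths in mm; the calibration is good to about 2 mm. The wrist camera is an equidistant fisheye: a pixel r from the principal point sees the ray r / f radians off the axis. A picture is of the moment at which its call begins: read the wrist's pose just before it. calibration takes no time and is no camera call; for the wrist camera it gives the pose at the moment of the call.
- manip.sign_off(): hands the job in; it is judged then, once.
The state is a dict: "time_s": time; "joint_pos": joint angles; "joint_velocities": joint speeds; "effort": joint torques, N m; "eef_pos": TCP position; "tool_rot": TCP orientation; "force": force on the tool from outside, world axes, zero at the start; "torque": the same for the moment, N m; "opening": finger opening in mm; "grasp_force": force on a finger pad.
Only numpy, scipy, OpenCV 4.12 (cv2) and the standard library are available. Lean on these libraries where they do the work, as an engineer would, in place of code of your own. Each camera call takes 0.05 s, during which the arm holds its last target. There are 200 camera calls.

## Task

Without touching the weights themselves, let the thicker of the two round bar weights roll out of the rack into the sliding catch tray: first push the tray sideways with the fingertips, fully to its stop, so that it stands in line with that weight's chute, then press down the pad of that chute's rocking lever so the gate lifts, and keep it down until the weight has rolled into the tray. Then let the lever come up so the gate is shut again; do not open the other chute, do not lift anything, and leave everything else on the bench where it is.

Things in the scene. Friction and masses are not known exactly. Their poses are not given: they have to be found in the camera images.
- rack: fixed wooden rack with two sloping chutes side by side; origin on the table under the gates, x level, downhill along the chutes, y to the left looking downhill, z up. Chutes: centre lines at y = +41 and -41 mm, 50 mm wide, 12 degree fall from x = -160 mm to the open foot at x = +25 mm (floor 45 mm above the table), walls 24 mm high. Beyond the foot a shelf carries the sliding tray
- thick_weight: the thicker round brass bar weight, 36 mm diameter, 44 mm long, lying across one chute behind its gate (which chute varies); origin at its centre, y along its axis, the frame turns as it rolls. About 0.37 kg
- thin_weight: the thinner round brass bar weight, 26 mm diameter, 44 mm long, in the other chute; origin at its centre, y along its axis. About 0.20 kg
- tray (a joint): slide of the catch tray in m along rack y: +0.040 = at its stop, in line with the left (+y) chute; -0.040 = at its stop, in line with the right (-y) chute; near 0 = between them. Moves with about 1.5 N plus light damping, stays where it is left
- tray_in (a point): centre of the inner floor of the grey metal catch tray, 18 mm above the table and 78 mm from the rack origin along rack x; axes as the rack's; moves with the tray. Outside 120 mm (rack x) by 78 mm (rack y), walls 4 mm: side walls' outer faces 39 mm to either side of this point. Side and far walls stand from 11 to 55 mm above the table, the near wall (under the chutes) to 32 mm
- lever_left (a joint): angle of the left (+y) steel rocking lever in rad: 0 = gate down (shut), grows as its outer pad is pressed down, hard stop at 0.50. The gate clears the thick weight from about 0.40. Sprung: about 2 N on the pad to start, 6 N at the stop; it swings shut by itself when let go
- lever_right (a joint): the same for the right (-y) lever
- pad_left (a point): centre of the top of the round black rubber press pad, 40 mm across, at the outer end of the left lever: 195 mm from the rack's middle line at rack x = 6 mm, 96 mm above the table when shut; goes down about 35 mm to the stop, nearly straight (under 6 mm sideways). Lever pivot 70 mm inboard of it
- pad_right (a point): the same on the right (-y) lever
- gate_left (a point): middle of the lower edge of the left steel gate blade (24 mm wide, 6 mm thick) that hangs in the left chute from the inner end of the left lever, 85 mm inboard of the pivot; shut it stands 59 mm above the table, 9 mm over the chute floor
- gate_right (a point): the same for the right (-y) gate
- spool: bystander: wooden thread spool, 36 mm across, 42 mm tall, standing; origin at its underside
- block_weight: bystander: square dark steel weight 50 x 50 x 30 mm with a brass knob to 52 mm height; origin at its underside
- paste_jar: bystander: jar, 60 mm across, 75 mm tall, standing; origin at its underside
- folder: bystander: white bone folder, 140 x 22 x 5 mm, lying flat; origin at its underside
- brush: bystander: brush lying flat; origin at its underside or handle axis
- book: bystander: grey cloth-bound book, 170 x 240 x 42 mm, lying flat; origin at its underside

How it is judged (in metres and radians):
On the way, in this order (a step that is already met when the one before it is completed fails the run):
1. the tray is pushed to its stop in line with the thick weight's chute, the weight still behind its gate (((y of thick_weight in the frame of rack above 0 m and value of joint tray above 0.034 m and x of thick_weight in the frame of rack below -0.01 m) or (y of thick_weight in the frame of rack below 0 m and value of joint tray below -0.034 m and x of thick_weight in the frame of rack below -0.01 m))), for 0.2 s.
2. that chute's lever is pressed down by the fingers and its gate is up (((y of thick_weight in the frame of rack above 0 m and value of joint tray above 0.034 m and value of joint lever_left above 0.33 rad and contact force between the fingers and rack above 0.5 N) or (y of thick_weight in the frame of rack below 0 m and value of joint tray below -0.034 m and value of joint lever_right above 0.33 rad and contact force between the fingers and rack above 0.5 N))), for 0.1 s.
3. the thick weight has rolled into the tray while the lever is still held down (((y of thick_weight in the frame of rack above 0 m and x of thick_weight in the frame of tray_in between -0.056 and 0.056 m and y of thick_weight in the frame of tray_in between -0.035 and 0.035 m and z of thick_weight in the frame of tray_in between 0.005 and 0.03 m and value of joint lever_left above 0.3 rad) or (y of thick_weight in the frame of rack below 0 m and x of thick_weight in the frame of tray_in between -0.056 and 0.056 m and y of thick_weight in the frame of tray_in between -0.035 and 0.035 m and z of thick_weight in the frame of tray_in between 0.005 and 0.03 m and value of joint lever_right above 0.3 rad))), for 0.1 s.
At the end, for the whole second after the job is handed in: the thick weight lies at rest inside the tray, the tray is within 6 mm of its stop in line with that weight's chute, both gates are shut (levers within 0.06 rad of shut), and the thin weight is still behind its gate (((y of thick_weight in the frame of rack above 0 m and value of joint tray above 0.034 m) or (y of thick_weight in the frame of rack below 0 m and value of joint tray below -0.034 m)) and x of thick_weight in the frame of tray_in between -0.056 and 0.056 m and y of thick_weight in the frame of tray_in between -0.035 and 0.035 m and z of thick_weight in the frame of tray_in between 0.005 and 0.03 m and x of thin_weight in the frame of rack below -0.01 m and z of thin_weight in the frame of rack above 0.055 m and value of joint each of lever_left, lever_right below 0.06 rad and linear speed of thick_weight below 0.03 m/s); the robot touches nothing.
It fails at once if a weight is touched by the robot (contact force between any of the fingers, the arm and thick_weight above 0.5 N or contact force between any of the fingers, the arm and thin_weight above 0.5 N).
It fails at once if a weight is lifted (height (world z) of any of thick_weight, thin_weight above 0.13 m).
It fails at once if the other chute's gate is opened ((y of thick_weight in the frame of rack above 0 m and value of joint lever_right above 0.15 rad) or (y of thick_weight in the frame of rack below 0 m and value of joint lever_left above 0.15 rad)).
It fails at once if a bystander is moved more than 25 mm or lifted (distance of any of spool, block_weight, paste_jar, folder, brush, book from where it was at the start of the episode above 0.025 m).
It also fails if it takes over 40 s, if anything falls off the work surface, if the arm or the gripper's body presses on something with over 40 N, if the wrist force passes 120 N, or if a joint passes its speed limit or range.

## Working session

There is one attempt and no reset: what is moved stays moved. The work goes in short steps, Python scripts to look and compute and a tool call to move; the robot and the scene stay as the last step left them, time stands still between calls to the robot, and variables do not carry over. Pictures are saved under pics/ and viewed, at most 10 in all, crops included, and the job is handed in when it is done.

Besides the shell and the picture viewer there is one more tool, called after "Request:" as name(argument=value, ...), one argument or row to a line, values as JSON. arm_command: Moves the arm, as the interface text tells. Its arguments: {"type":"object","properties":{"plan":{"type":"array"},"newtons":{"type":"number"}},"required":["plan"]}

```bash
mkdir -p pics; python3 - <<'E'
from workcell import manip
import cv2
for n in("scene","top"):
    p=manip.capture(n); cv2.imwrite(f"pics/{n}0.png",p[:,:,::-1])
    c=manip.calibration(n); print(n,c)
s=manip.sense(); print(s["time_s"],s["eef_pos"],s["tool_rot"],s["opening"])
E
```

```text
scene {'K': array([[472.02697206,   0.        , 275.30906866],
       [  0.        , 472.02697206, 212.30469995],
       [  0.        ,   0.        ,   1.        ]]), 'R': array([[-0.86461309,  0.50191733,  0.02287357],
       [ 0.25616691,  0.47952747, -0.83930443],
       [-0.43222994, -0.71981414, -0.54318033]]), 't': array([ 466.16681005,  -82.22671092, 1770.79448163])}
top {'K': array([[515.88732983,   0.        , 282.96467753],
       [  0.        , 515.88732983, 202.82815994],
       [  0.        ,   0.        ,   1.        ]]), 'R': array([[ 0.00174947, -0.99999443, -0.00284075],
       [-0.99435337, -0.00143817, -0.10610986],
       [ 0.10610519,  0.00301035, -0.99435035]]), 't': array([  16.09509876,  548.8811733 , 1527.43751728])}
0.1 [149.09703456 657.95751322 218.85846252] [-3.28630381e-05  1.11202715e-01  9.93797586e-01 -5.60394791e-04] 93.79223707543026
```

View pics/scene0.png

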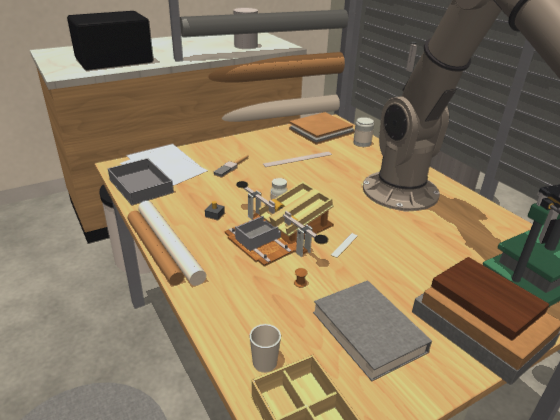

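View pics/top0.png

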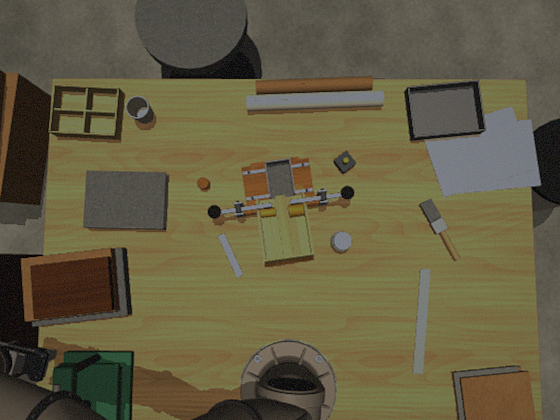

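The top view shows the rack at about (285,215), downhill toward the tray at (280,178). Pads are at about (214,212) for the left and (347,192) for the right, with the weights behind the gates at (267,212) and (297,211).

```bash
cat > h.py <<'E'
from workcell import manip
import numpy as np, cv2
def ray(n,u,v,z):
    c=manip.calibration(n);R,t,K=map(np.array,(c["R"],c["t"],c["K"]))
    d=R.T@np.linalg.inv(K)@[u,v,1];o=-R.T@t
    return o+d*(z-o[2])/d[2]
E
python3 - <<'E'
from h import *
p=cv2.imread("pics/top0.png")
crop=cv2.resize(p[150:270,200:360],None,fx=5,fy=5,interpolation=cv2.INTER_CUBIC)
cv2.imwrite("pics/c0.png",crop)
g=p.max(2)
for (u,v) in((214,212),(347,192)):
    m=np.zeros_like(g);m[v-10:v+11,u-10:u+11]=(g[v-10:v+11,u-10:u+11]<45)*255
    n,l,st,ce=cv2.connectedComponentsWithStats(m);i=1+st[1:,4].argmax()
    print(st[i],ce[i],ray("top",*ce[i],96))
E
```

```text
[208 206  13  12 125] [213.88  211.544] [516.16935709 215.91044687  96.        ]
[341 186  13  13 125] [346.952 192.28 ] [ 572.68158034 -168.26417623   96.        ]
```

View pics/c0.png

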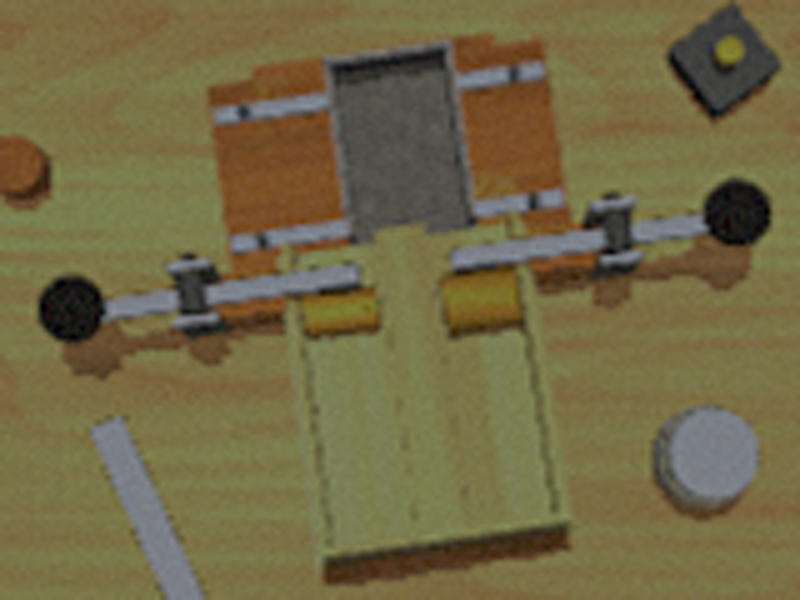

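The crop shows the right (-y) weight, about 34 mm thick, is thicker than the left at about 24 mm. So the tray goes to -y and the right pad gets pressed. Pad spacing measured 388 mm (true 390). Next I work out the frame, tray position and moves.

```bash
cat >> h.py <<'E'
L=np.array([516.17,215.91]);Rr=np.array([572.68,-168.26])
yr=(L-Rr)/np.linalg.norm(L-Rr);xr=np.array([yr[1],-yr[0]]);O=(L+Rr)/2-6*xr
from scipy.spatial.transform import Rotation as Ro
def rack(p): d=np.array(p)[:2]-O;return d@xr,d@yr
def world(x,y,z): return np.array([*(O+x*xr+y*yr),z])
def shift(*targets):
    s=manip.sense();q=s["tool_rot"];M=Ro.from_quat([q[1],q[2],q[3],q[0]]).as_matrix()
    a=np.arctan2(yr[1],yr[0])-np.arctan2(M[1,1],M[0,1])
    print(s["time_s"],"tcp rack",rack(s["eef_pos"]),s["eef_pos"][2],"F",s["force"],"spin needed",-a)
    for w in targets: print(w,np.round(M.T@(np.array(w)-s["eef_pos"]),1))
E
python3 - <<'E'
from h import *
print(O,xr)
for u,v in((326,62),(452,43),(350,235),(474,225)):
    print(np.round(rack(ray("top",200+u/5,150+v/5,55)),1))
shift(world(85,85,130),world(85,85,42),world(6,-195,150))
E
```

```text
[538.48887725  22.95181808] [0.98935379 0.14553032]
[134.7  28. ]
[135.3 -48.3]
[29.4 28.5]
[ 24.7 -45.3]
0.1 tcp rack (np.float64(-292.8337145871929), np.float64(684.9136117838598)) 218.85846252479885 F [-0.2411126   0.19741912  0.70931159] spin needed -0.3689154246186135
[610.21387244 119.41696757 130.        ] [-568.7 -423.2   89.4]
[610.21387244 119.41696757  42.        ] [-568.7 -423.1  177.4]
[ 572.80341228 -169.09898948  150.        ] [-596.  -712.9   69.7]
```

Request:
arm_command(
  plan=[
    {"fingers":0,"travel":[-45,-34,0],"spin":-0.04},
    {"fingers":0,"travel":[-90,-68,0],"spin":-0.08},
    {"fingers":0,"travel":[-135,-101,0],"spin":-0.12},
    {"fingers":0,"travel":[-180,-135,0],"spin":-0.16},
    {"fingers":0,"travel":[-225,-169,0],"spin":-0.2},
    {"fingers":0,"travel":[-270,-202,0],"spin":-0.24},
    {"fingers":0,"travel":[-315,-236,0],"spin":-0.28},
    {"fingers":0,"travel":[-360,-270,0],"spin":-0.32},
    {"fingers":0,"travel":[-400,-300,0],"spin":-0.37},
    {"fingers":0,"travel":[-440,-325,0],"spin":-0.37},
  ],
)

```text
time_s: 1.35
eef_pos: [507.3, 242.3, 219.4]
tool_rot: [-0.0, -0.074, 0.997, -0.0]
force: [1.1, 0.2, -0.9]
opening: 0.4
grasp_force: 0.0
```

```bash
python3 -c "
from h import *
shift(world(85,80,130),world(85,80,42))"
```

```text
1.35 tcp rack (np.float64(1.0377439240866344), np.float64(221.5925680834184)) 219.44343216563513 F [ 1.07685334  0.18925156 -0.92412593] spin needed 0.0014108944077468877
[610.94152403 114.47019861 130.        ] [ -83.8 -141.7   89.4]
[610.94152403 114.47019861  42.        ] [ -83.8 -141.7  177.4]
```

Request:
arm_command(
  plan=[
    {"fingers":0,"travel":[-28,-47,0],"spin":0},
    {"fingers":0,"travel":[-56,-94,0],"spin":0},
    {"fingers":0,"travel":[-84,-142,0],"spin":0},
    {"fingers":0,"travel":[-84,-142,30],"spin":0},
    {"fingers":0,"travel":[-84,-142,60],"spin":0},
    {"fingers":0,"travel":[-84,-142,90],"spin":0},
    {"fingers":0,"travel":[-84,-142,90],"spin":0},
  ],
)

```text
time_s: 2.22
eef_pos: [608.9, 115.6, 127.5]
tool_rot: [-0.002, -0.074, 0.997, -0.001]
force: [-0.6, -0.4, 1.0]
opening: 1.0
grasp_force: 0.0
```

```bash
python3 -c "
from h import *
a=manip.capture('scene')[150:290,180:360];b=manip.capture('wrist')
cv2.imwrite('pics/m.png',np.hstack([cv2.resize(a,None,fx=2.3,fy=3*.7667),cv2.resize(b,(386,322))])[:,:,::-1])
shift(world(85,80,42),world(85,30,42))"
```

```text
2.325 tcp rack (np.float64(84.86835035150116), np.float64(81.42706907210518)) 130.13464611661843 F [ 0.15226445 -0.53394046  0.85043277] spin needed 0.0009551392390634295
[610.94152403 114.47019861  42.        ] [-0.1 -1.4 88.1]
[618.21804   65.002509  42.      ] [ -0.1 -51.4  88.1]
```

View pics/m.png

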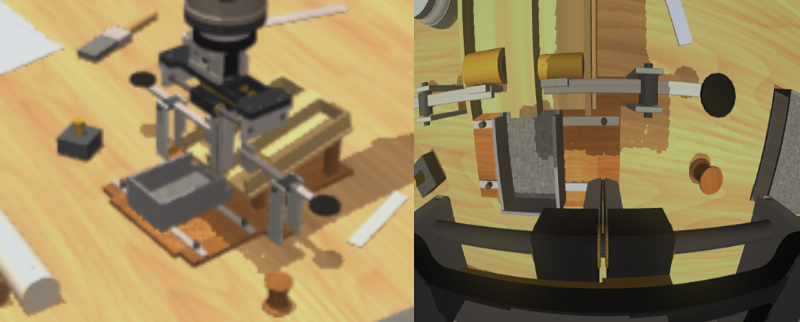

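The wrist view shows the closed fingers at (605,200), just beside the tray's left wall and clear of the lever. The -y weight at (485,68) is again clearly the thicker one. Descend and push.

Request:
arm_command(
  plan=[
    {"fingers":0,"travel":[0,-1,30],"spin":0},
    {"fingers":0,"travel":[0,-1,60],"spin":0},
    {"fingers":0,"travel":[0,-1,88],"spin":0},
    {"fingers":0,"travel":[0,-1,88],"spin":0},
    {"fingers":0,"travel":[0,-18,88],"spin":0},
    {"fingers":0,"travel":[0,-32,88],"spin":0},
    {"fingers":0,"travel":[0,-42,88],"spin":0},
    {"fingers":0,"travel":[0,-50,88],"spin":0},
    {"fingers":0,"travel":[0,-58,88],"spin":0},
    {"fingers":0,"travel":[0,-62,88],"spin":0},
  ],
)

```text
time_s: 3.58
eef_pos: [619.6, 54.2, 41.5]
tool_rot: [0.0, -0.073, 0.997, -0.0]
force: [0.9, 2.1, 0.4]
opening: 0.3
grasp_force: 0.8
```

```bash
python3 -c "
from h import *
shift(world(85,11,42))"
```

```text
3.575 tcp rack (np.float64(84.74838408118893), np.float64(19.087413046151703)) 41.51102462476864 F [0.88096931 2.08842745 0.35292011] spin needed 0.0008706410388095165
[620.98311607  46.20478695  42.        ] [-0.2 -8.1 -0.5]
```

Contact force is about 2 N (tray sliding). Continue slowly to the stop.

Request:
arm_command(
  plan=[
    {"fingers":0,"travel":[0,-3,0],"spin":0},
    {"fingers":0,"travel":[0,-6,0],"spin":0},
    {"fingers":0,"travel":[0,-8,0],"spin":0},
    {"fingers":0,"travel":[0,-9,0],"spin":0},
    {"fingers":0,"travel":[0,-9,0],"spin":0},
  ],
)

```text
time_s: 4.2
eef_pos: [620.7, 45.6, 41.4]
tool_rot: [-0.0, -0.073, 0.997, -0.0]
force: [0.5, 0.5, 0.7]
opening: 0.6
grasp_force: 0.2
```

```bash
python3 -c "
from h import *
shift(world(85,11,42))"
```

```text
4.2 tcp rack (np.float64(84.60863326628845), np.float64(10.413205066478923)) 41.40837370903616 F [0.54283888 0.53880338 0.74831804] spin needed 0.0010550357020071566
[620.98311607  46.20478695  42.        ] [-0.4  0.6 -0.6]
```

Not yet at the stop; step further until the force rises.

Request:
arm_command(
  plan=[
    {"fingers":0,"travel":[0,-2,0],"spin":0},
    {"fingers":0,"travel":[0,-3,0],"spin":0},
    {"fingers":0,"travel":[0,-4,0],"spin":0},
    {"fingers":0,"travel":[0,-4,0],"spin":0},
  ],
)

```text
time_s: 4.7
eef_pos: [620.7, 45.1, 41.4]
tool_rot: [-0.001, -0.075, 0.997, 0.002]
force: [-3.5, 16.0, 3.1]
opening: 0.4
grasp_force: 8.0
```

```bash
python3 -c "
from h import *
p=manip.capture('top');cv2.imwrite('pics/t2.png',cv2.resize(p[150:270,200:360],None,fx=5,fy=5,interpolation=cv2.INTER_CUBIC)[:,:,::-1])
shift(world(85,11,42))"
```

```text
4.75 tcp rack (np.float64(84.61092560266229), np.float64(9.922074487146059)) 41.44855300409397 F [-3.9899666  14.71512309  3.39783726] spin needed 0.0035459854378325772
[620.98311607  46.20478695  42.        ] [-0.4  1.1 -0.5]
```

View pics/t2.png

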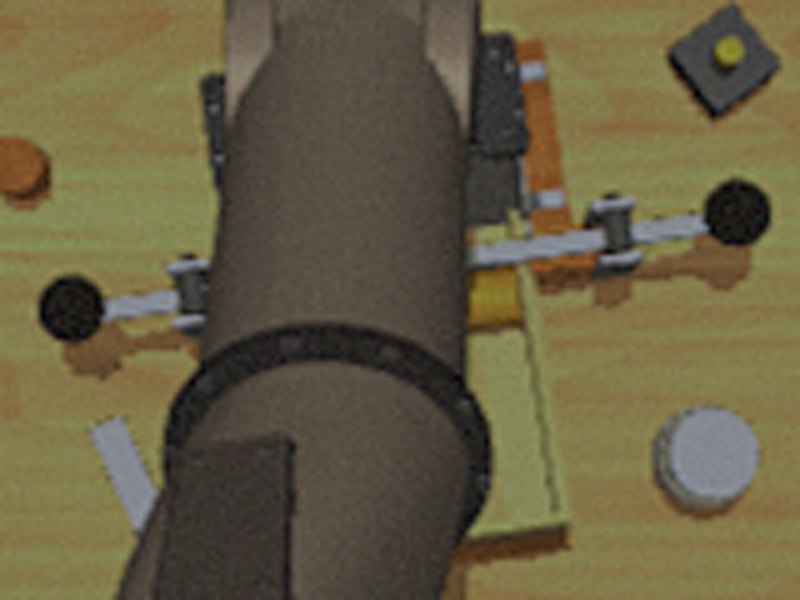

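Force rose to 16 N at rack y ≈ 10 mm, as predicted for the stop; the picture shows the tray's right edge at (522,200), at the right end. Back off, rise, and go above the right pad.

Request:
arm_command(
  plan=[
    {"fingers":0,"travel":[0,5,0],"spin":0},
    {"fingers":0,"travel":[0,14,0],"spin":0},
    {"fingers":0,"travel":[0,14,-50],"spin":0},
    {"fingers":0,"travel":[0,14,-105],"spin":0},
    {"fingers":0,"travel":[0,14,-150],"spin":0},
    {"fingers":0,"travel":[20,-36,-150],"spin":0},
    {"fingers":0,"travel":[40,-86,-150],"spin":0},
    {"fingers":0,"travel":[60,-136,-150],"spin":0},
    {"fingers":0,"travel":[79,-185,-150],"spin":0},
    {"fingers":0,"travel":[79,-202,-150],"spin":0},
  ],
)

```text
time_s: 6.0
eef_pos: [571.5, -173.2, 191.8]
tool_rot: [-0.0, -0.071, 0.997, -0.0]
force: [-0.3, 0.3, -0.1]
opening: 0.3
grasp_force: 0.0
```

```bash
python3 -c "
from h import *
shift(world(6,-195,150),world(6,-195,110))
a=manip.capture('scene')[150:290,180:360];b=manip.capture('wrist')
cv2.imwrite('pics/m2.png',np.hstack([cv2.resize(a,None,fx=2.3,fy=2.3),cv2.resize(b,(386,322))])[:,:,::-1])
"
```

```text
6.0 tcp rack (np.float64(4.132556533072855), np.float64(-198.86834162033983)) 191.8180865970152 F [-0.31471203  0.30184828 -0.13281534] spin needed -0.0034211544163360585
[ 572.80341228 -169.09898948  150.        ] [-1.9  3.9 41.8]
[ 572.80341228 -169.09898948  110.        ] [-1.9  3.9 81.8]
```

View pics/m2.png

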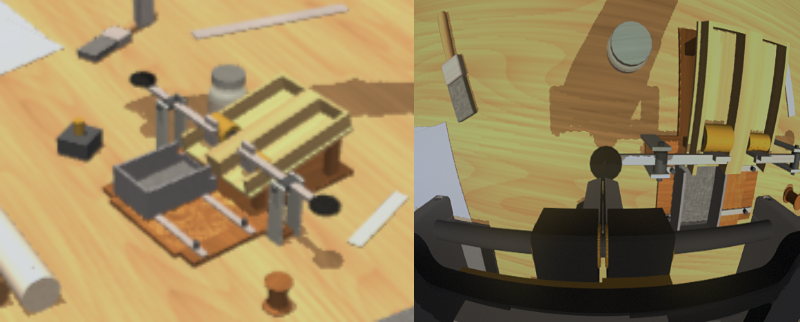

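The scene view shows the tray at (165,170) in line with the right chute. In the wrist view the fingers line up with the pad at (604,160). Press down.

Request:
arm_command(
  plan=[
    {"fingers":0,"travel":[-2,4,35],"spin":0},
    {"fingers":0,"travel":[-2,4,70],"spin":0},
    {"fingers":0,"travel":[-2,4,84],"spin":0},
    {"fingers":0,"travel":[-2,4,92],"spin":0},
    {"fingers":0,"travel":[-2,4,100],"spin":0},
    {"fingers":0,"travel":[-2,4,107],"spin":0},
    {"fingers":0,"travel":[-2,4,112],"spin":0},
    {"fingers":0,"travel":[-2,4,115],"spin":0},
    {"fingers":0,"travel":[-2,4,115],"spin":0},
    {"fingers":0,"travel":[-2,4,115],"spin":0},
  ],
)

```text
time_s: 7.35
eef_pos: [575.4, -165.5, 77.7]
tool_rot: [0.001, -0.073, 0.997, -0.0]
force: [-1.5, 0.2, 5.8]
opening: 0.5
grasp_force: 2.8
```

Request:
arm_command(
  plan=[
    {"fingers":0,"travel":[0,0,0],"spin":0},
    {"fingers":0,"travel":[0,0,0],"spin":0},
    {"fingers":0,"travel":[0,0,0],"spin":0},
    {"fingers":0,"travel":[0,0,0],"spin":0},
    {"fingers":0,"travel":[0,0,0],"spin":0},
    {"fingers":0,"travel":[0,0,0],"spin":0},
  ],
)

```text
time_s: 8.1
eef_pos: [575.5, -165.6, 77.8]
tool_rot: [0.001, -0.074, 0.997, -0.0]
force: [-0.7, -0.0, 6.9]
opening: 0.1
grasp_force: 2.8
```

```bash
python3 -c "
from h import *
shift(world(6,-195,75))
a=manip.capture('scene')[150:290,180:360];b=manip.capture('top')[150:260,220:360]
cv2.imwrite('pics/m3.png',np.hstack([cv2.resize(a,(400,311)),cv2.resize(b,(396,311))])[:,:,::-1])
"
```

```text
8.1 tcp rack (np.float64(9.146268239254091), np.float64(-191.89195514621514)) 77.79397740362351 F [-7.26138355e-01 -5.37803930e-03  6.92191898e+00] spin needed 0.001134216317594916
[ 572.80341228 -169.09898948   75.        ] [ 3.2 -3.1  2.8]
```

View pics/m3.png

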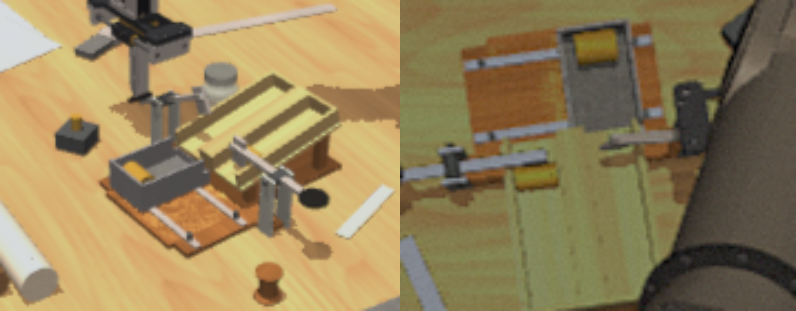

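Both views show the thick weight lying in the tray, at (597,45) in the top half, against the far wall, and the thin weight still behind its gate. I'll hold briefly, then ease up.

Request:
arm_command(
  plan=[
    {"fingers":0,"travel":[0,0,0],"spin":0},
    {"fingers":0,"travel":[0,0,0],"spin":0},
    {"fingers":0,"travel":[0,0,-8],"spin":0},
    {"fingers":0,"travel":[0,0,-16],"spin":0},
    {"fingers":0,"travel":[0,0,-24],"spin":0},
    {"fingers":0,"travel":[0,0,-32],"spin":0},
    {"fingers":0,"travel":[0,0,-42],"spin":0},
    {"fingers":0,"travel":[0,0,-80],"spin":0},
    {"fingers":0,"travel":[0,0,-120],"spin":0},
    {"fingers":0,"travel":[0,0,-120],"spin":0},
  ],
)

```text
time_s: 9.45
eef_pos: [575.4, -165.4, 199.4]
tool_rot: [0.002, -0.074, 0.997, -0.0]
force: [0.6, 0.1, -0.8]
opening: -0.1
grasp_force: 0.0
```

```bash
python3 -c "
from h import *
shift(world(6,-195,75))
a=manip.capture('scene')[150:290,180:360];b=manip.capture('top')[150:260,220:360]
cv2.imwrite('pics/m4.png',np.hstack([cv2.resize(a,(400,311)),cv2.resize(b,(396,311))])[:,:,::-1])
"
```

```text
9.45 tcp rack (np.float64(9.08840307585163), np.float64(-191.75595140280097)) 199.40909590178373 F [ 0.62398105  0.13861009 -0.75707362] spin needed 0.0013194492736077201
[ 572.80341228 -169.09898948   75.        ] [  3.6  -3.2 124.4]
```

View pics/m4.png

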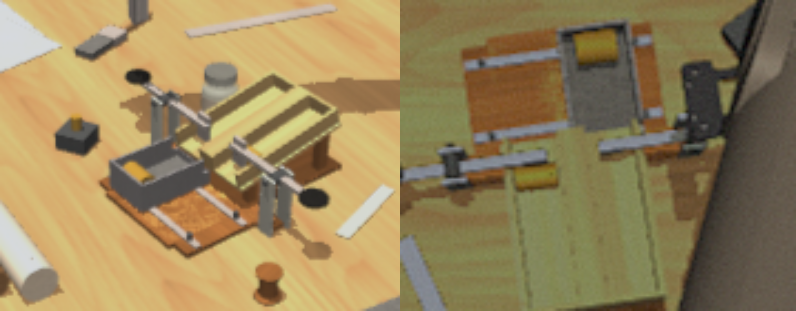

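The right lever is up again with its gate shut, the weight rests in the tray at (597,45), and the thin weight and bystanders haven't moved.

```bash
python3 -c "
from workcell import manip
print(manip.sign_off())"
```

```text
the job is handed in; nothing more can be done
None
```

The thick weight (right chute) rolled into the tray at its right stop, both gates look shut with the thin weight still behind its own, and I handed the job in at about 9.5 s; the sign-off returned no verdict.

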